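# Pin the guide arm and hold the guide rod through both bushings

### The arm

A 7-joint arm with a two-finger parallel gripper is mounted at the origin on a cart in front of the work surface, level with it; the furniture and walls round the work are solid. World frame = base frame: x ahead of the robot, y to its left, z up, the work surface at z = 0. Lengths are in m, angles in rad, forces in N, time in s.
With the tool pointing down it reaches from about 0.425 to 0.925 m from the base axis. Payload 6.8 kg.
Tool frame: the origin (TCP) lies at the very end of the fingers, on their centre line; the grasp point (between the pads) lies 19 mm behind it; z points along the fingers, y is the line along which they close (so a half turn about z gives the same grasp; the last joint's range is limited). The gripper opens to 85 mm and grips with 20 to 120 N. Pads are 22 mm wide; open, the fingers measure 114 mm over their backs; the gripper's body (76 mm by 85 mm) begins 54 mm behind the grasp point. The pads swing forward as they close: fully open they stand 13 mm farther back than shut.
Start: joints at [1.125, 0.477, 0.022, 1.555, -0.011, 1.109, -0.083], TCP at [0.224, -0.637, 0.21] pointing down, gripper open.
Joint ranges: [-2.96, 2.96], [-0.34, 2.1], [-1.41, 1.46], [0.24, 2.44], [-1.37, 4.51], [0.17, 1.92], [-2.96, 2.96]. Speed limits (rad/s): [2.39, 2.39, 3.14, 3.14, 3.14, 3.14, 3.14].

### API

Orientations are given as a unit quaternion [w, x, y, z].
In Python, from station import bot gives the robot as it stands.
- The arm moves only by the tool apply_moves, never from a script. Its argument "deltas" is a list of rows, each a list of 3 entries, a list of its own where there are three numbers: the closure, from 0 (fully open) to 1 (shut), then the shift along the tool's x, y, z in units of 0.2 m (1.0 is 0.2 m), then the turn about the tool's z in units of 2 pi rad (1.0 is 2 pi rad). A call has 1 to 12 rows; each row is the pose to reach, as a shift and turn from the pose commanded when the call began, along the tool's axes at that moment, turning the shorter way round; what a row does not reach only later rows make up. A row lasts 1/10 s, in which the tool goes at most 50 mm and 8.59 degrees, less where a joint would pass 70% of its speed; a pose out of reach is approached as far as the arm can. A call with a number of a shift or a turn outside -1 to 1 is refused whole. A call with a gripper value outside its range is refused whole. The fingers move at their own pace and stop on an object; "squeeze" is the grip in N (left out, the last holds). Time passes only in rows, so rows that repeat a pose let the fingers close. It gives the time, the measured TCP pose, the force, the opening and the grip force at its end, in the units of the state.
- bot.get_obs(): the state, without advancing time (a new reading comes with each control period).
- bot.read_camera(name): name is "side" or "top"; returns a dict with "color" (400x640x3 uint8, red, green, blue), "intrinsics" (3x3 intrinsics, pixels), "pose" (4x4, takes a point from camera to world coordinates). Camera axes: x right, y down, z forward; pixel columns grow to the right and rows downward; lengths in m; the calibration is good to about 2 mm. A picture is of the moment at which its call begins. There is no depth.
- bot.hand_in(): hands the job in; it is judged then, once.
Trained networks look in a picture, given as the dict that the camera call returned (one of the last four; its "shot" number tells which), for a name from the list of things; names that differ only in an ending like _2 or _b are one class to them, and where a whole thing is asked for, a point or a joint stands for the part that bears it (a point fixed in the world has none). Each returns a list of dicts, best first, with "confidence" (0 to 1); they miss things now and then, are a little off and sometimes report something else, mostly with a low value. They report only what shows in the picture. A call takes as long as a camera call.
- bot.look_for(picture, target): "point" ([x, y, z] in m, in world coordinates, good to about 4 mm: the middle of the surface that is visible of it).
The state is a dict: "t": time; "q": joint angles; "joint_vel": joint speeds; "joint_torque": joint torques, N m; "eef_pos": TCP position; "tool_rot": TCP orientation; "contact_force": force on the tool from outside, world axes, zero at the start; "torque": the same for the moment, N m; "gripper_width": opening from 0.0 (shut) to 1.0 (fully open); "grasp_force": force on a finger pad.
Only numpy, scipy, OpenCV 4.12 (cv2) and the standard library are available. Lean on these libraries where they do the work, as an engineer would, in place of code of your own. Each camera call takes 0.05 s, during which the arm holds its last target. There are 200 camera calls.

### The job

Get the guide stand ready for setting its rod height: take the headed lock pin from its holder and push it down through the fork and the swing arm's lug until its flange sits fully home on the fork, and let go of it. Then take the long steel rod from its holder, thread it from above through the upper bushing and on through the lower bushing in the swing arm, and finish while still holding it there upright, with its lower end sticking out below the lower bushing but clear of the base plate. Leave the cup, the small carton and the dropper bottle near the holders undisturbed.

Things in the scene. Friction and masses are not known exactly. Their poses are not given: they have to be found in the camera images.
- stand: Fixed guide stand. Origin on the worktop under the rod axis; x to its back, y to its left, z up. Base plate x -55..95, y +-135, z 0..10 mm. Rear column at x 65 with beam (36 wide, z 125..145) forward to x -20. Dark swing arm (32 wide, z 55..75) from pivot post at y 100 to fork at y -100. Fork: two 36 x 36 plates, z 44..52 and 78..86, joined by a web behind, open above.
- upper_bushing (a point): Centre of the upper bushing's mouth, top of its brass ring (25 mm across), 148 mm above the worktop. The hole is vertical, 14 mm wide, 23 mm long (down to 125 mm); axes as the stand's.
- lower_bushing (a point): Mouth of the lower bushing in the swing arm (top of its brass ring), 78 mm above the worktop, straight below the upper one. Hole 14 mm wide, 23 mm long: the arm's underside is at 55 mm and the base plate's top at 10 mm, so 45 mm lie free below.
- fork_hole (a point): Mouth of the pin hole in the fork's top face, 86 mm above the worktop, 100 mm to the right (-y) of the rod axis in the stand's frame. Vertical, 12 mm wide in both fork plates, 13 mm in the lug between them, in line at the start; free below the fork (z 44 mm) to the base plate.
- guide_arm (a joint): Angle of the swing arm about its pivot post, rad: 0 (as it starts) is closed at its stop, lug in the fork and bushings in line; grows as the arm swings forward, toward the robot, up to 1.2. Stays where left (friction 0.6 N m: about 3 N at the fork end moves it).
- pin_grip (a point): Steel lock pin, 88 mm long, about 0.06 kg, upright in its holder at the start: point on its axis in the handle, 24 mm above the flange's underside, 16 mm below the top. Handle 16 mm round, 36 mm tall, on a flange 24 mm wide, 4 mm thick; shank below it 10 mm round, 48 mm long, with a 5 mm tapered nose. z up along the pin.
- pin_seat (a point): Centre of the underside of the pin's flange, which comes to rest on the fork's top face (24 mm below pin_grip, 48 mm above the pin's tip).
- rod_mid (a point): Plain steel guide rod, 12 mm round, 190 mm long, about 0.15 kg, no head or collar, upright in its holder at the start: point on its axis half-way up (95 mm above its foot). z along the rod, foot to top.
- rod_foot (a point): Centre of the rod's lower end (nose tapered over the last 6 mm to 7 mm across), 95 mm below rod_mid.
- rod_holder: Fixed grey block 56 x 56 mm, 50 mm tall; origin under its centre on the worktop. Its middle hole is 13.5 mm wide, 40 mm deep; the rod's foot stands on the hole's floor (z 10 mm) and lifts straight out.
- pin_holder: Fixed grey block 46 x 46 mm, 55 mm tall; origin under its centre on the worktop. The pin hangs in its 12 mm through hole, flange on the block's top, and lifts straight out. The two holders stand left and right of the stand, either way round.
- cup_1: Bystander: specimen cup with a lid, 61 mm across, 68 mm tall, loose; origin under its centre.
- coverglass_box: Bystander: small carton 55 x 55 x 22 mm, loose; origin under its centre.
- dropper_1: Bystander: small white dropper bottle with a pointed cap, 30 mm across, 80 mm tall, loose; origin under its centre.

How it is judged:
On the way, in this order (a step that is already met when the one before it is completed fails the run):
1. the lock pin sits fully home in fork and lug, released, and the arm is closed (distance between pin_seat and fork_hole below 0.0045 m and angle between the z axis of pin_seat and the z axis of stand, either way round below 0.12 rad and value of joint guide_arm below 0.03 rad and contact force between the fingers and pin below 0.3 N), for 0.2 s.
2. the rod's foot has come down through the upper bushing, with the pin still home (distance between pin_seat and fork_hole below 0.0045 m and angle between the z axis of pin_seat and the z axis of stand, either way round below 0.12 rad and value of joint guide_arm below 0.03 rad and z of rod_foot in the frame of stand between 0.012 and 0.122 m and horizontal distance between rod_foot and upper_bushing below 0.01 m and angle between the z axis of rod_mid and the z axis of stand, either way round below 0.15 rad), for 0.1 s.
At the end, for the whole second after the job is handed in: Pin flange on the fork (4.5 mm, 0.12 rad), pin untouched, arm closed (under 0.03 rad); rod at rest, gripped (over 2 N), through both bushings (within 6 mm of their axis, 0.08 rad), its foot 3 mm or more below the arm's underside and 3.5 mm or more above the base plate; no bystander moved (all of step 1 and z of rod_foot in the frame of stand between 0.0135 and 0.052 m and horizontal distance between rod_foot and lower_bushing below 0.006 m and horizontal distance between rod_mid and upper_bushing below 0.006 m and angle between the z axis of rod_mid and the z axis of stand, either way round below 0.08 rad and height (world z) of rod_mid above 0.1 m and contact force between the fingers and rod above 2 N and linear speed of rod below 0.02 m/s); the arm keeps its last pose, push and grip.
It fails at once if the cup is pushed away or knocked over (distance of cup_1 from where it was at the start of the episode above 0.03 m or angle between cup_1's own z axis and vertical above 0.5 rad).
It fails at once if the small carton is pushed away or knocked over (distance of coverglass_box from where it was at the start of the episode above 0.03 m or angle between coverglass_box's own z axis and vertical above 0.5 rad).
It fails at once if the dropper bottle is pushed away or knocked over (distance of dropper_1 from where it was at the start of the episode above 0.03 m or angle between dropper_1's own z axis and vertical above 0.5 rad).
It also fails if it takes over 67 s, if anything falls off the work surface, if the arm or the gripper's body presses on something with over 40 N, if the wrist force passes 120 N, or if a joint passes its speed limit or range.

## Working session

There is one attempt and no reset: what is moved stays moved. The work goes in short steps, Python scripts to look and compute and a tool call to move; the robot and the scene stay as the last step left them, time stands still between calls to the robot, and variables do not carry over. Pictures are saved under pics/ and viewed, at most 10 in all, crops included, and the job is handed in when it is done.

Besides the shell and the picture viewer there is one more tool, called after ">>>" as name(argument=value, ...) on one line, values as JSON. apply_moves: Moves the arm, as the interface text tells. Its arguments: {"type":"object","properties":{"deltas":{"type":"array","items":{"type":"array"}},"squeeze":{"type":"number"}},"required":["deltas"]}

```bash
ls; mkdir -p pics
python3 - <<'E'
from station import bot
import cv2,numpy as np
np.set_printoptions(precision=4,suppress=True)
o=bot.get_obs();print(o['t'],o['eef_pos'],o['tool_rot'],o['gripper_width'])
for n in ('top','side'):
    p=bot.read_camera(n);cv2.imwrite(f'pics/{n}0.png',p['color'][...,::-1])
    print(n,p['intrinsics'].tolist(),p['pose'].round(4).tolist())
    for t in ('stand','upper_bushing','lower_bushing','fork_hole','pin_grip','rod_mid','rod_holder','pin_holder','cup_1','coverglass_box','dropper_1'):
        try:
            r=bot.look_for(p,t);print(t,[(np.array(d['point']).round(4).tolist(),round(d['confidence'],2)) for d in r[:2]])
        except Exception as e: print(t,e)
E
```

```text
pics
0.0 [ 0.2235 -0.6363  0.2089] [-0.0009  0.9858  0.1681 -0.0002] 1.0034729950392054
top [[415.3423506013156, 0.0, 319.0190012364698], [0.0, 415.3423506013156, 201.76717548698682], [0.0, 0.0, 1.0]] [[-0.0229, -0.9936, 0.1107, 0.45], [-0.9995, 0.0203, -0.0242, 0.0123], [0.0218, -0.1112, -0.9936, 1.349], [0.0, 0.0, 0.0, 1.0]]
stand [([0.5127, -0.0845, 0.0105], 0.81)]
upper_bushing [([0.5109, -0.0811, 0.0066], 0.62)]
lower_bushing [([0.4951, -0.0569, 0.0791], 0.97)]
fork_hole [([0.5065, -0.0835, 0.0087], 0.66)]
pin_grip [([0.5103, -0.081, 0.0078], 0.36)]
rod_mid [([0.495, 0.2634, 0.1526], 0.55)]
rod_holder [([0.4891, 0.2555, 0.0534], 0.63)]
pin_holder [([0.5153, -0.3356, 0.0536], 0.62)]
cup_1 [([0.7038, -0.2936, 0.068], 0.78), ([0.515, -0.3449, 0.0782], 0.5)]
coverglass_box [([0.4111, 0.3614, 0.0264], 0.58)]
dropper_1 [([0.4947, 0.2672, 0.1528], 0.58), ([0.6106, -0.3534, 0.0479], 0.42)]
side [[438.756124230573, 0.0, 319.9696126223878], [0.0, 438.756124230573, 196.29002390321756], [0.0, 0.0, 1.0]] [[0.9869, -0.0829, 0.1381, 0.4082], [-0.161, -0.5166, 0.841, -1.0573], [0.0017, -0.8522, -0.5232, 0.7611], [0.0, 0.0, 0.0, 1.0]]
stand [([0.5066, -0.1212, 0.007], 0.87), ([0.6963, -0.3119, 0.0584], 0.49)]
upper_bushing [([0.5053, -0.1212, 0.0073], 0.62)]
lower_bushing [([0.4902, -0.1067, 0.0739], 0.82)]
fork_hole [([0.5042, -0.1188, 0.0095], 0.86), ([0.4937, 0.2654, 0.1281], 0.54)]
pin_grip [([0.5135, -0.3543, 0.0747], 0.44), ([0.4928, 0.2625, 0.1268], 0.32)]
rod_mid [([0.4905, 0.2604, 0.1284], 0.65), ([0.5066, -0.1219, 0.0085], 0.28)]
rod_holder [([0.4851, 0.2409, 0.0377], 0.72), ([0.5053, -0.1227, 0.0104], 0.69)]
pin_holder [([0.517, -0.3648, 0.0364], 0.7)]
cup_1 [([0.6968, -0.3095, 0.0648], 0.76)]
coverglass_box [([0.4078, 0.3496, 0.0213], 0.47)]
dropper_1 [([0.6125, -0.3674, 0.0404], 0.62), ([0.5103, -0.1218, 0.0124], 0.4)]
```

View pics/top0.png

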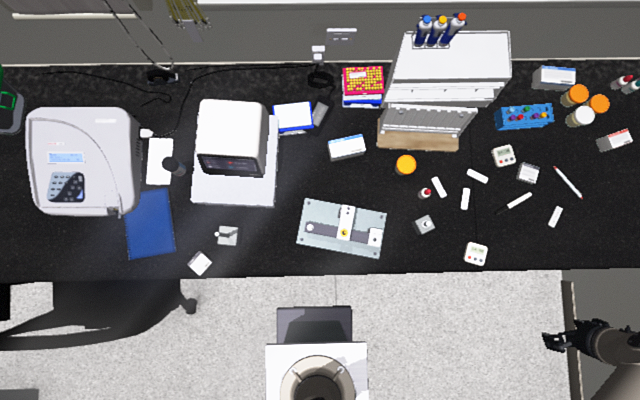

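View pics/side0.png

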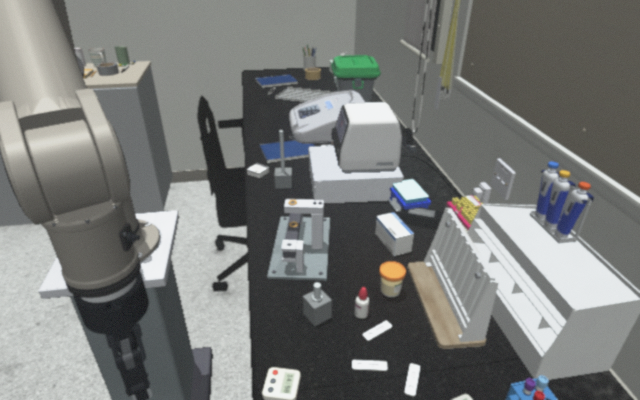

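Run:
```python
import cv2,numpy as np
t=cv2.imread('pics/top0.png');s=cv2.imread('pics/side0.png')
C=np.zeros((600,800,3),np.uint8)
def put(im,x0,y0,w,h,k,X,Y):
    c=cv2.resize(im[y0:y0+h,x0:x0+w],None,fx=k,fy=k,interpolation=cv2.INTER_CUBIC)
    for i in range(0,w,10):
        cv2.line(c,(i*k,0),(i*k,4),(0,255,0),1); cv2.putText(c,str(x0+i),(i*k,12),0,.3,(0,255,0),1)
    for i in range(0,h,10):
        cv2.line(c,(0,i*k),(4,i*k),(0,255,0),1); cv2.putText(c,str(y0+i),(5,i*k+4),0,.3,(0,255,0),1)
    C[Y:Y+h*k,X:X+w*k]=c
put(t,295,195,95,65,5,0,0)
put(t,405,205,40,40,6,0,330)
put(t,205,215,40,40,6,242,330)
put(s,265,190,70,95,4,500,0)
put(s,295,275,40,55,4,490,381)
put(s,268,125,32,54,4,660,381)
cv2.imwrite('pics/c1.png',C)
```

```text
Traceback (most recent call last):
ValueError: could not broadcast input array from shape (220,160,3) into shape (219,160,3)
```

```bash
cat > comp.py <<'E'
import cv2,numpy as np
def comp(items,out):
    C=np.zeros((600,800,3),np.uint8)
    for im,x0,y0,w,h,k,X,Y in items:
        c=cv2.resize(im[y0:y0+h,x0:x0+w],None,fx=k,fy=k,interpolation=cv2.INTER_CUBIC)
        for i in range(0,w,10):
            cv2.line(c,(i*k,0),(i*k,4),(0,255,0),1); cv2.putText(c,str(x0+i),(i*k,12),0,.3,(0,255,0),1)
        for i in range(0,h,10):
            cv2.line(c,(0,i*k),(4,i*k),(0,255,0),1); cv2.putText(c,str(y0+i),(5,i*k+4),0,.3,(0,255,0),1)
        C[Y:Y+h*k,X:X+w*k]=c
    cv2.imwrite(out,C)
E
python3 - <<'E'
from comp import *
t=cv2.imread('pics/top0.png');s=cv2.imread('pics/side0.png')
comp([(t,295,195,95,65,5,0,0),(t,405,205,40,40,6,0,330),(t,205,215,40,40,6,242,330),(s,265,190,70,95,4,500,0),(s,295,275,40,54,4,490,381),(s,268,125,32,54,4,660,381)],'pics/c1.png')
E
```

```text
(no output)
```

View pics/c1.png

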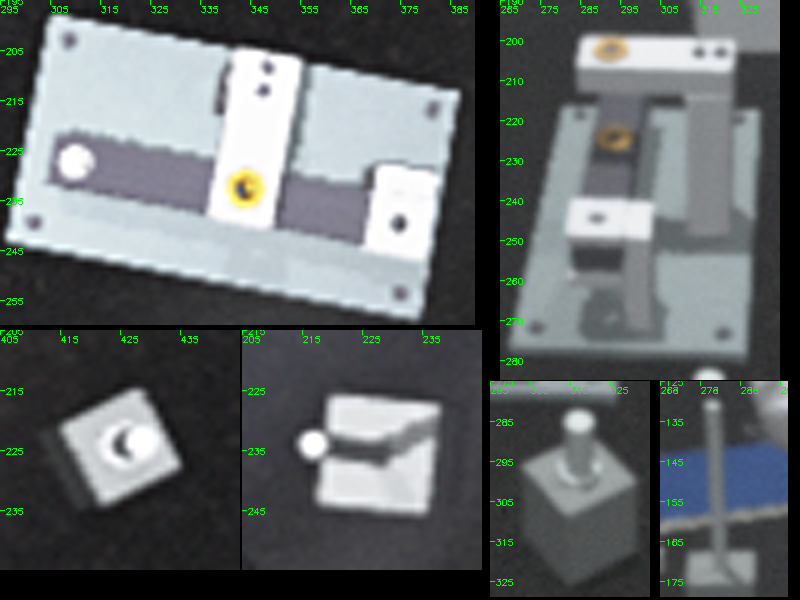

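```bash
cat > geo.py <<'E'
import numpy as np
np.set_printoptions(precision=4,suppress=True)
K={'top':(415.3423506,319.019,201.76717548),'side':(438.75612423,319.9696,196.29002)}
P={'top':np.array([[-0.0229,-0.9936,0.1107,0.45],[-0.9995,0.0203,-0.0242,0.0123],[0.0218,-0.1112,-0.9936,1.349]]),
'side':np.array([[0.9869,-0.0829,0.1381,0.4082],[-0.161,-0.5166,0.841,-1.0573],[0.0017,-0.8522,-0.5232,0.7611]])}
def hit(c,u,v,z):
    f,cx,cy=K[c];d=P[c][:,:3]@[(u-cx)/f,(v-cy)/f,1];o=P[c][:,3];return (o+d*(z-o[2])/d[2])[:2]
E
python3 - <<'E'
from geo import *
for n,z,a,b in [('ub',.148,(343.6,232.2),(292.1,201.9)),('fork',.086,(374.4,239.2),(288.9,244.1)),('pin',.095,(428.1,222.9),(316.9,284.6)),('rod',.2,(216.6,233.6),(280.6,130.4))]:
    print(n,hit('top',*a,z),hit('side',*b,z))
# base corners, z=.01, top crop (x,y)
for x,y in [(50,14),(460,92),(422,320),(6,238)]:
    print(hit('top',295+(x+.5)/5-.5,195+(y+.5)/5-.5,.01))
E
```

```text
ub [ 0.4939 -0.086 ] [ 0.4935 -0.0879]
fork [ 0.4728 -0.1841] [ 0.473  -0.1851]
pin [ 0.5183 -0.3483] [ 0.518  -0.3496]
rod [0.4958 0.2676] [0.4962 0.2668]
[0.6144 0.0262]
[ 0.558  -0.2389]
[ 0.412  -0.2084]
[0.4703 0.0571]
```

>>> apply_moves(deltas=[[0, [0.25, -0.1, 0], 0.015], [0, [0.5, -0.22, 0], 0.03], [0, [0.7, -0.33, 0], 0.045], [0, [0.93, -0.43, 0], 0.0538], [0.2, [0.93, -0.43, 0], 0.0538], [0.3, [0.93, -0.43, 0], 0.0538]])

```text
t: 1.8
eef_pos: [0.3728, -0.4924, 0.21]
tool_rot: [-0.0, 1.0, 0.002, 0.0]
contact_force: [-1.0, -0.8, -0.3]
gripper_width: 0.71
grasp_force: 0.0
```

>>> apply_moves(deltas=[[0.3, [0.2, -0.2, 0], 0], [0.3, [0.4, -0.4, 0], 0], [0.3, [0.6, -0.6, 0.1], 0], [0.3, [0.726, -0.717, 0.3], 0], [0.3, [0.726, -0.717, 0.45], 0], [0.3, [0.726, -0.717, 0.45], 0], [0.3, [0.726, -0.717, 0.45], 0]])

```text
t: 2.5
eef_pos: [0.5142, -0.3527, 0.1194]
tool_rot: [0.0, 1.0, -0.001, -0.001]
contact_force: [-0.0, -0.5, 0.9]
gripper_width: 0.701
grasp_force: 0.0
```

Run:
```python
from station import bot
from comp import *
o=bot.get_obs();print(o['q'],o['eef_pos'])
p=bot.read_camera('side');s=p['color'][...,::-1].copy();q=bot.read_camera('top');t=q['color'][...,::-1].copy()
comp([(s,270,230,100,100,5,0,0),(t,400,195,60,60,5,500,0)],'pics/c2.png')
```

```text
[ 0.52461989  0.48869241 -0.03245964  1.76233555  0.02140106  0.89290909
 -1.09050967] [ 0.5142106  -0.35268837  0.11937503]
```

View pics/c2.png

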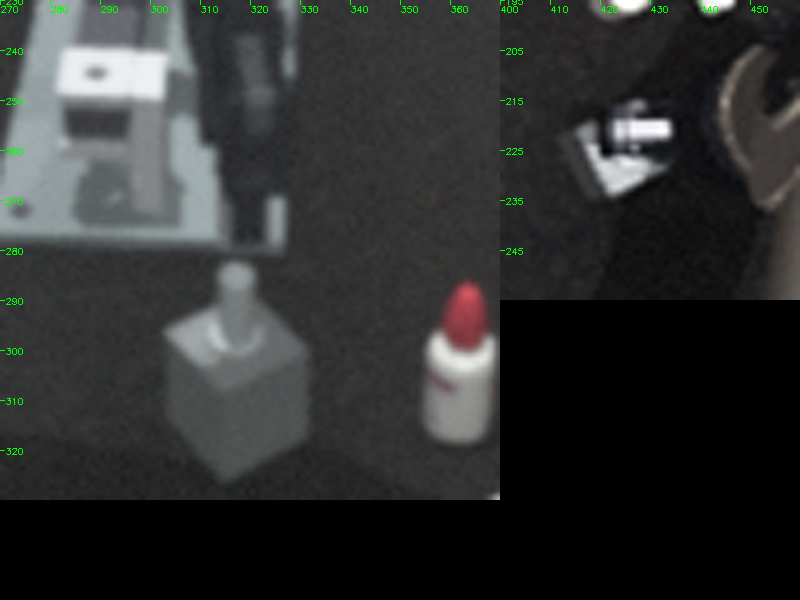

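>>> apply_moves(deltas=[[0.3, [0, 0, 0.1], 0], [0.3, [0, 0, 0.2], 0], [0.3, [0, 0, 0.285], 0], [0.3, [0, 0, 0.285], 0], [0.3, [0, 0, 0.285], 0]])

```text
t: 3.1
eef_pos: [0.516, -0.3528, 0.0646]
tool_rot: [0.001, 1.0, -0.001, 0.001]
contact_force: [0.8, 0.2, 1.2]
gripper_width: 0.704
grasp_force: 0.0
```

>>> apply_moves(deltas=[[0.3, [0.008, -0.017, 0.005], 0], [0.3, [0.008, -0.017, 0.005], 0], [0.6, [0.008, -0.017, 0.005], 0], [1, [0.008, -0.017, 0.005], 0], [1, [0.008, -0.017, 0.005], 0], [1, [0.008, -0.017, 0.005], 0], [1, [0.008, -0.017, 0.005], 0], [1, [0.008, -0.017, 0.005], 0], [1, [0.008, -0.017, 0.005], 0]], squeeze=50)

```text
t: 4.0
eef_pos: [0.5177, -0.3476, 0.0621]
tool_rot: [0.0, 1.0, -0.0, 0.0]
contact_force: [0.3, -0.3, 3.8]
gripper_width: 0.154
grasp_force: 48.8
```

>>> apply_moves(deltas=[[1, [0, 0, -0.1], 0], [1, [0, 0, -0.25], 0], [1, [0, 0, -0.42], 0], [1, [0, -0.05, -0.55], 0], [1, [-0.05, -0.2, -0.55], 0], [1, [-0.1, -0.4, -0.55], 0], [1, [-0.17, -0.6, -0.55], 0], [1, [-0.22, -0.78, -0.55], 0], [1, [-0.2235, -0.815, -0.55], 0], [1, [-0.2235, -0.815, -0.55], 0], [1, [-0.2235, -0.815, -0.55], 0], [1, [-0.2235, -0.815, -0.55], 0]])

```text
t: 5.2
eef_pos: [0.473, -0.1859, 0.1717]
tool_rot: [0.0, 1.0, -0.001, -0.0]
contact_force: [-0.5, -0.7, -0.7]
gripper_width: 0.163
grasp_force: 49.0
```

Run:
```python
from station import bot
from comp import *
print(bot.get_obs()['eef_pos'])
p=bot.read_camera('side');s=p['color'][...,::-1].copy();q=bot.read_camera('top');t=q['color'][...,::-1].copy()
print(bot.get_obs()['eef_pos'])
comp([(s,255,185,80,100,6,0,0),(t,350,205,50,60,6,485,0)],'pics/c3.png')
```

```text
[ 0.47302219 -0.18587795  0.17166918]
[ 0.47294515 -0.18557591  0.17162098]
```

View pics/c3.png

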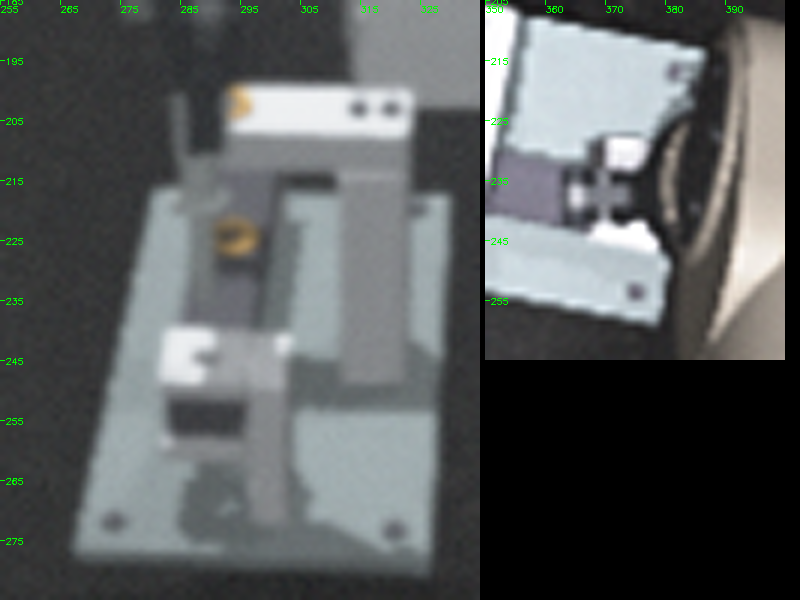

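```bash
cat >> geo.py <<'E'
def proj(c,p):
    f,cx,cy=K[c];q=P[c][:,:3].T@(np.array(p)-P[c][:,3]);return np.array([cx+f*q[0]/q[2],cy+f*q[1]/q[2]])
E
python3 - <<'E'
from geo import *
for z in (.115,.163,.167,.203):print(z,proj('side',(.473,-.1855,z)),proj('top',(.473,-.1855,z)))
from station import bot
from comp import *
p=bot.read_camera('side');s=p['color'][...,::-1].copy();cv2.imwrite('pics/s4.png',s)
s=cv2.convertScaleAbs(s,alpha=1.6,beta=10)
comp([(s,270,195,50,60,10,0,0)],'pics/c4.png')
E
```

```text
0.115 [288.4869 234.8224] [376.3562 238.9269]
0.163 [287.7715 218.7286] [379.0289 238.5519]
0.167 [287.7103 217.3528] [379.2614 238.5193]
0.203 [287.1487 204.72  ] [381.4261 238.2155]
```

View pics/c4.png

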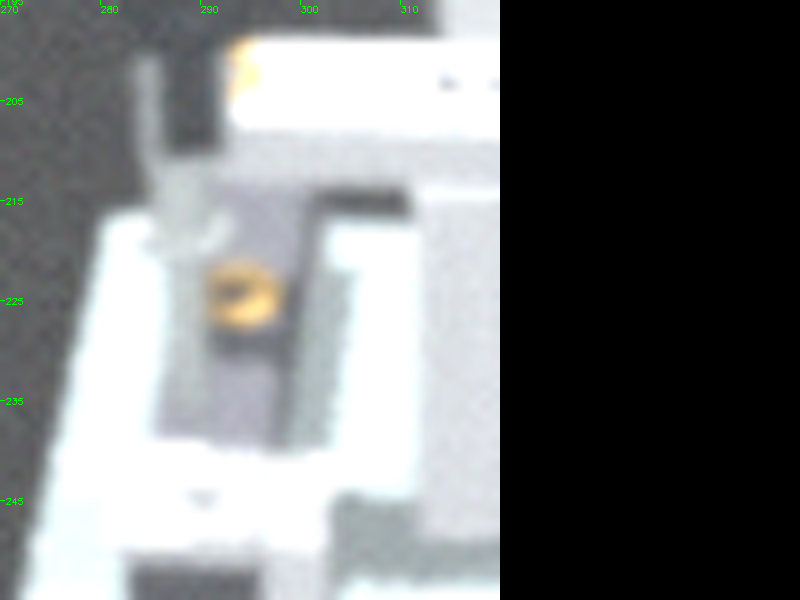

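>>> apply_moves(deltas=[[1, [0.005, -0.004, 0.08], 0], [1, [0.005, -0.004, 0.14], 0], [1, [0.005, -0.004, 0.165], 0], [1, [0.005, -0.004, 0.18], 0], [1, [0.005, -0.004, 0.19], 0], [1, [0.005, -0.004, 0.19], 0]])

```text
t: 5.95
eef_pos: [0.4738, -0.1834, 0.1337]
tool_rot: [-0.0, 1.0, -0.0, -0.0]
contact_force: [-0.8, 0.3, -1.4]
gripper_width: 0.155
grasp_force: 48.9
```

>>> apply_moves(deltas=[[1, [0, 0, 0.05], 0], [1, [0, 0, 0.1], 0], [1, [0, 0, 0.14], 0], [1, [0, 0, 0.175], 0], [1, [0, 0, 0.195], 0], [1, [0, 0, 0.203], 0], [1, [0, 0, 0.206], 0], [1, [0, 0, 0.206], 0]])

```text
t: 6.75
eef_pos: [0.4739, -0.1835, 0.0931]
tool_rot: [0.0, 1.0, -0.0, 0.0]
contact_force: [-2.5, 1.8, 3.8]
gripper_width: 0.154
grasp_force: 49.6
```

>>> apply_moves(deltas=[[1, [0, 0, 0.005], 0], [1, [0, 0, 0.01], 0], [1, [0, 0, 0.01], 0]])

```text
t: 7.05
eef_pos: [0.4746, -0.1837, 0.0929]
tool_rot: [0.0, 1.0, -0.0, 0.001]
contact_force: [-7.6, 2.2, 22.0]
gripper_width: 0.158
grasp_force: 51.4
```

>>> apply_moves(deltas=[[1, [0, 0, -0.01], 0], [0.7, [0, 0, -0.01], 0], [0.5, [0, 0, -0.01], 0], [0.5, [0, 0, -0.01], 0], [0.5, [0, 0, -0.01], 0], [0.5, [0, 0, -0.06], 0], [0.5, [0, 0, -0.2], 0], [0.5, [0, 0, -0.4], 0], [0.5, [0, 0, -0.65], 0], [0.5, [0, 0, -0.75], 0], [0.5, [0, 0, -0.75], 0]])

```text
t: 8.15
eef_pos: [0.4762, -0.1842, 0.2451]
tool_rot: [0.001, 1.0, -0.0, 0.004]
contact_force: [0.2, 0.0, -0.1]
gripper_width: 0.501
grasp_force: 0.0
```

Run:
```python
from station import bot
from comp import *
o=bot.get_obs();print(o['q'],o['eef_pos'],o['gripper_width'],o['contact_force'])
p=bot.read_camera('side');s=p['color'][...,::-1].copy();cv2.imwrite('pics/s5.png',s)
comp([(s,255,185,80,100,6,0,0)],'pics/c5.png')
```

```text
[ 0.33412615  0.171103   -0.09889562  1.90133662  0.01970412  1.06209797
 -1.344027  ] [ 0.47620697 -0.18418776  0.2450807 ] 0.5008634777132325 [ 0.16188376  0.01602871 -0.05009137]
```

View pics/c5.png

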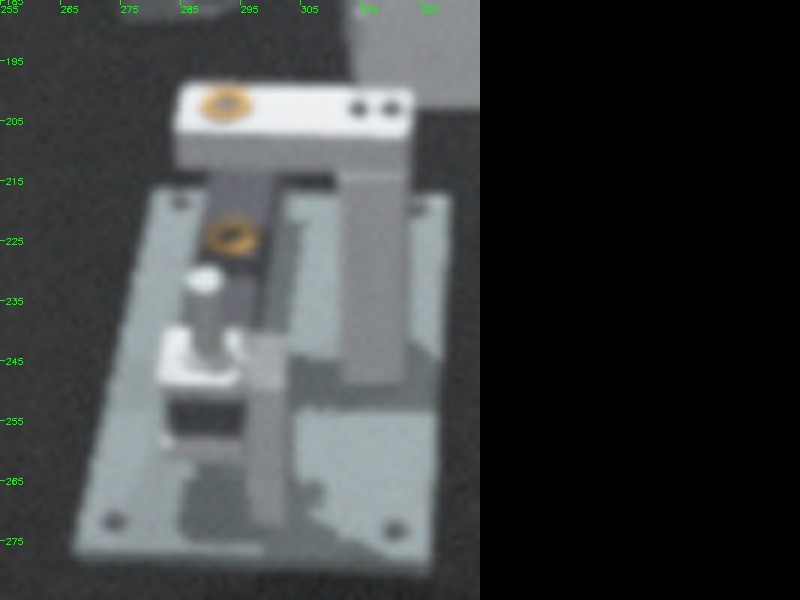

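>>> apply_moves(deltas=[[0.4, [0.01, -0.15, -0.05], 0], [0.4, [0.02, -0.35, -0.1], 0], [0.4, [0.03, -0.57, -0.1], 0], [0.4, [0.04, -0.8, -0.1], 0], [0.4, [0.05, -1.0, -0.1], 0]])

```text
t: 8.7
eef_pos: [0.4827, 0.0186, 0.2594]
tool_rot: [-0.0, 1.0, 0.0, -0.001]
contact_force: [1.3, 0.1, 0.2]
gripper_width: 0.598
grasp_force: 0.0
```

>>> apply_moves(deltas=[[0.4, [0.01, -0.22, 0], 0], [0.4, [0.02, -0.45, 0], 0], [0.4, [0.03, -0.67, 0], 0], [0.4, [0.04, -0.88, 0], 0], [0.4, [0.05, -1.0, 0], 0], [0.4, [0.05, -1.0, 0], 0], [0.4, [0.05, -1.0, 0], 0]])

```text
t: 9.4
eef_pos: [0.4932, 0.216, 0.2591]
tool_rot: [0.001, 1.0, 0.0, -0.001]
contact_force: [0.2, -0.0, -0.3]
gripper_width: 0.601
grasp_force: 0.0
```

>>> apply_moves(deltas=[[0.4, [0.01, -0.16, 0], 0], [0.4, [0.014, -0.255, 0.0], 0], [0.4, [0.014, -0.255, 0], 0], [0.4, [0.014, -0.255, 0.15], 0], [0.4, [0.014, -0.255, 0.3], 0], [0.4, [0.014, -0.255, 0.45], 0], [0.4, [0.014, -0.255, 0.55], 0], [0.4, [0.014, -0.255, 0.59], 0], [0.4, [0.014, -0.255, 0.59], 0], [0.4, [0.014, -0.255, 0.59], 0]])

```text
t: 10.4
eef_pos: [0.4975, 0.267, 0.1435]
tool_rot: [-0.0, 1.0, -0.001, 0.001]
contact_force: [0.2, 0.1, 1.5]
gripper_width: 0.599
grasp_force: 0.0
```

>>> apply_moves(deltas=[[0.4, [-0.006, 0, 0.005], 0], [0.7, [-0.006, 0, 0.005], 0], [1, [-0.006, 0, 0.005], 0], [1, [-0.006, 0, 0.005], 0], [1, [-0.006, 0, 0.005], 0], [1, [-0.006, 0, 0.005], 0], [1, [-0.006, 0, 0.005], 0], [1, [-0.006, 0, 0.005], 0]], squeeze=80)

```text
t: 11.2
eef_pos: [0.496, 0.2678, 0.1421]
tool_rot: [-0.0, 1.0, -0.0, 0.0]
contact_force: [0.1, 0.4, 5.7]
gripper_width: 0.121
grasp_force: 77.9
```

>>> apply_moves(deltas=[[1, [0, 0, -0.1], 0], [1, [0, 0, -0.25], 0], [1, [0, 0, -0.42], 0], [1, [0, 0, -0.6], 0], [1, [0, 0, -0.77], 0], [1, [0, 0.05, -0.875], 0], [1, [0, 0.2, -0.875], 0], [1, [0, 0.4, -0.875], 0], [1, [0, 0.6, -0.875], 0], [1, [0, 0.8, -0.875], 0], [1, [0, 0.95, -0.875], 0], [1, [0, 1.0, -0.875], 0]])

```text
t: 12.4
eef_pos: [0.495, 0.0632, 0.3158]
tool_rot: [0.001, 1.0, -0.003, -0.001]
contact_force: [0.8, 0.3, -1.6]
gripper_width: 0.118
grasp_force: 78.2
```

>>> apply_moves(deltas=[[1, [0, 0.15, 0], 0], [1, [-0.005, 0.35, 0], 0], [1, [-0.01, 0.55, 0], 0], [1, [-0.01, 0.7, 0], 0], [1, [-0.01, 0.775, 0], 0], [1, [-0.01, 0.775, 0], 0], [1, [-0.01, 0.775, 0], 0], [1, [-0.01, 0.775, 0], 0], [1, [-0.01, 0.775, 0], 0]])

```text
t: 13.3
eef_pos: [0.4936, -0.0859, 0.3165]
tool_rot: [-0.0, 1.0, 0.001, -0.0]
contact_force: [0.3, -0.2, -0.9]
gripper_width: 0.117
grasp_force: 78.3
```

Run:
```python
from station import bot
from comp import *
from geo import *
print(bot.get_obs()['eef_pos'])
p=bot.read_camera('side');s=p['color'][...,::-1].copy();q=bot.read_camera('top');t=q['color'][...,::-1].copy()
cv2.imwrite('pics/s6.png',s)
e=bot.get_obs()['eef_pos'];print(e)
for z in (0,-.09,-.132):print(proj('side',e+[0,0,z]),proj('top',e+[0,0,z]))
comp([(s,255,145,80,100,6,0,0),(t,325,205,50,60,6,485,0)],'pics/c6.png')
```

```text
[ 0.4936 -0.0859  0.3165]
[ 0.4936 -0.0865  0.3166]
[289.8701 142.6063] [349.2755 229.7014]
[291.0888 175.2629] [346.139  231.1793]
[291.6228 189.5711] [344.8402 231.7912]
```

View pics/c6.png

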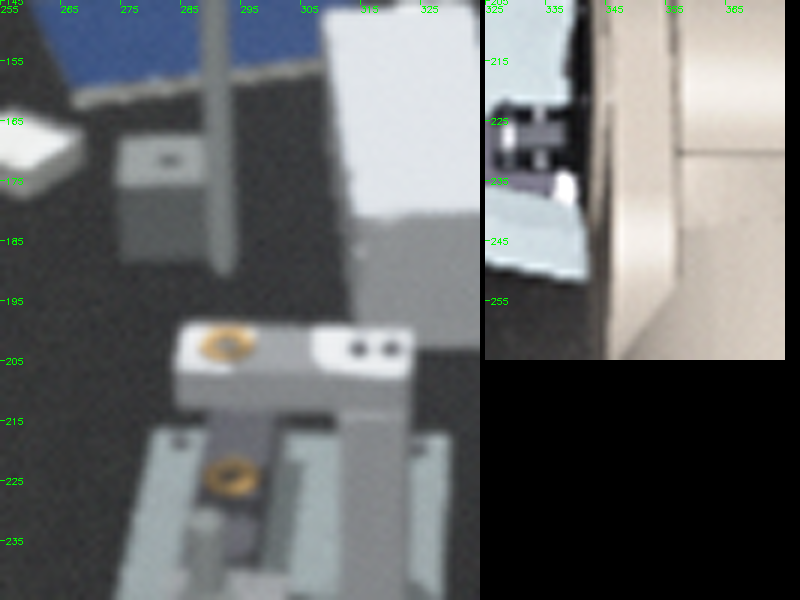

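>>> apply_moves(deltas=[[1, [0.004, 0, 0.08], 0], [1, [0.004, 0, 0.14], 0], [1, [0.004, 0, 0.18], 0], [1, [0.004, 0, 0.2], 0], [1, [0.004, 0, 0.22], 0], [1, [0.004, 0, 0.24], 0], [1, [0.004, 0, 0.24], 0]])

```text
t: 14.1
eef_pos: [0.4941, -0.0872, 0.2683]
tool_rot: [-0.0, 1.0, -0.0, -0.0]
contact_force: [-0.4, 0.9, -2.7]
gripper_width: 0.118
grasp_force: 78.2
```

>>> apply_moves(deltas=[[1, [0, 0, 0.06], 0], [1, [0, 0, 0.12], 0], [1, [0, 0, 0.18], 0], [1, [0, 0, 0.23], 0], [1, [0, 0, 0.26], 0], [1, [0, 0, 0.29], 0], [1, [0, 0, 0.32], 0], [1, [0, 0, 0.34], 0], [1, [0, 0, 0.34], 0]])

```text
t: 15.0
eef_pos: [0.494, -0.0873, 0.1999]
tool_rot: [-0.0, 1.0, -0.0, -0.0]
contact_force: [0.0, 2.1, -2.5]
gripper_width: 0.117
grasp_force: 78.2
```

Foot is at about 0.068, inside the lower bushing. Continue to 0.033.

>>> apply_moves(deltas=[[1, [0, 0, 0.05], 0], [1, [0, 0, 0.1], 0], [1, [0, 0, 0.14], 0], [1, [0, 0, 0.165], 0], [1, [0, 0, 0.175], 0], [1, [0, 0, 0.175], 0], [1, [0, 0, 0.175], 0], [1, [0, 0, 0.175], 0]])

```text
t: 15.8
eef_pos: [0.494, -0.0873, 0.1653]
tool_rot: [-0.0, 1.0, -0.0, -0.0]
contact_force: [-0.6, 4.6, -4.8]
gripper_width: 0.112
grasp_force: 78.3
```

Run:
```python
from station import bot
from comp import *
o=bot.get_obs();print(o['eef_pos'],o['contact_force'],o['grasp_force'])
p=bot.read_camera('side');s=p['color'][...,::-1].copy()
comp([(s,255,185,80,100,6,0,0)],'pics/c7.png')
```

```text
[ 0.49396961 -0.08730251  0.16531852] [-0.61791706  4.58261576 -4.80809454] 78.29811573028564
```

View pics/c7.png

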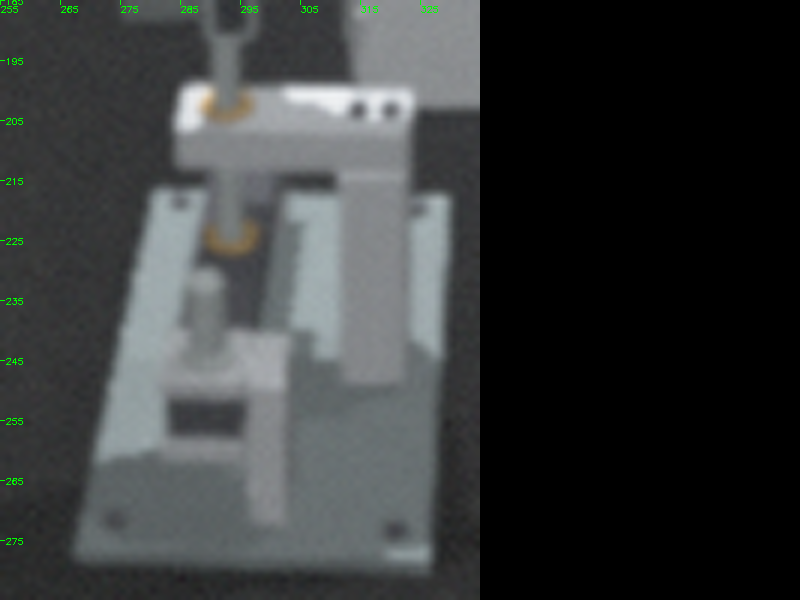

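The picture shows the rod passing through both brass rings (about (292,203) and (293,224)) and the pin seated on the fork, top at (289,231). The rod's foot should be at about 0.033 m.

```bash
python3 -c "
from station import bot
print(bot.hand_in())"
```

```text
the job is handed in; nothing more can be done
None
```

The job is handed in, with no verdict returned: the lock pin is seated in the fork and released, and the rod is held upright through both bushings with its foot at about z = 33 mm, by my estimate from the tool height. I did not re-measure the bystanders at the end.

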